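# Load the second vial into the vial shaker and lock the hold-down gate

## Task

One sample vial is still standing on the bench: set it upright, without dropping it, all the way down in the empty pocket of the small vial shaker. Then bring the shaker's hinged hold-down gate down flat over both vials, and last swing the latch rod up until it stands fully home in the fork of the gate, so that its knob locks the gate down. Leave the other vial in its pocket and everything else on the bench where it is.

Things in the scene. Friction and masses are not known exactly. Their poses are not given: they have to be found in the camera images.
- vial_bench: Sample vial that stands upright on the open bench, to the right of the shaker: clear cylinder with white screw cap, 41 mm diameter, 73 mm tall, about 40 to 80 g; the cap is the top 14 mm. Origin: centre of its underside, z up its axis.
- vial_loaded: The same kind of vial (41 mm diameter, 73 mm tall), already standing in one of the two pockets of the shaker; which one varies. Origin: centre of its underside, z up.
- shaker: Bench vial shaker, fixed: white housing 176 (x) x 184 (y) x 50 mm, aluminium platform (top 62 mm above the bench), grey block 74 (x) x 148 (y) mm on it (top at 97 mm) with two pockets. Origin: centre of its underside on the bench; z up, x from the control panel (which faces the robot roughly) to the gate hinge at the back, y along the row of pockets.
- pocket_1 (a point): Floor centre of the pocket on the shaker's +y side (38 mm from its middle, 67 mm above the bench). Pocket 45 mm in diameter, 30 mm deep, open at the top; a seated vial stands on this point, 43 mm of it above the block, cap top 140 mm above the bench. Pocket centres are 76 mm apart.
- pocket_2 (a point): The same for the pocket on the -y side of the shaker.
- gate (a joint): Hold-down gate: aluminium plate 112 mm wide, rubber pad beneath, forked lip at its free edge, hinged behind the pockets along the shaker's y. 0 = closed, level 2 mm over the caps (end stop), plate top 5 mm above the hinge line, 10 to 108 mm from it; grows as it opens, rad: 1.57 upright, 1.9 stop. Stiff hinge (0.22 N m friction): stays where it is left, takes 2 to 4 N at the fork.
- gate_hinge (a point): Middle of the gate's hinge line, fixed on the shaker: shaker x = +66 mm, y = 0, 147 mm above the bench.
- gate_fork (a point): Grip point in the fork of the gate, 124 mm from the hinge; at angle q it is at gate_hinge + (-124 cos q, 0, 124 sin q) mm in shaker axes. Fork 32 mm wide along y (pinch it from above along y at any angle), 10 mm thick, reaching 104 to 138 mm from the hinge; its slot, 14 mm wide, is open at the free end. Keep the fingertips at most 12 mm past this point (the plate is near).
- latch (a joint): Swing latch at the shaker's front middle: steel rod, 8 mm, with a black ball knob (26 mm diameter). 0 = upright, home (stop); grows as it folds out to the front (-x), rad: 1.57 level, 1.6 stop. Stiff pivot (0.09 N m): stays as left. Upright, the rod stands in the closed gate's fork, the ball just above it (2 mm play); wider than the slot, it then keeps the gate from closing or opening.
- latch_pivot (a point): Latch pivot, fixed on the shaker: shaker x = -58 mm, y = 0, 75 mm above the bench; the pivot axis is parallel to the shaker's y.
- latch_knob (a point): Centre of the latch's ball knob, 92 mm from the pivot: at latch angle q it is at latch_pivot + (-92 sin q, 0, 92 cos q) mm in shaker axes. Pinch it from above along the shaker's y and swing it in an arc without turning the hand. Upright it is 14 mm above the fork's top, so keep the fingertips less than 12 mm below its centre.
- pellet_jar: Bystander: screw-top jar of pellets with a blue lid, 63 mm diameter, 82 mm tall, to the right behind the vial. Origin: centre of its underside.
- weigh_boats: Bystander: white weighing boats, 64x86x24 mm, on the bench in front of the shaker, left of the latch. Origin: centre of the underside.
- white_bottle: Bystander: white plastic bottle, 52 mm diameter, 72 mm tall, behind the shaker. Origin: centre of the underside.
- tweezers: Bystander: steel tweezers 122 mm long lying on the bench in front of the shaker, right of the latch. Origin: centre of the underside.
Things that resemble listed ones, but are neither listed nor needed, are in the scene too. Leave any turquoise look-alike of the vial_bench alone.

How it is judged:
On the way, in this order (a step that is already met when the one before it is completed fails the run):
1. the bench vial stands down in the empty pocket, let go, while the gate is open and the latch is folded out (((horizontal distance between vial_bench and pocket_1 below 0.006 m and z of vial_bench in the frame of pocket_1 between -0.004 and 0.004 m) or (horizontal distance between vial_bench and pocket_2 below 0.006 m and z of vial_bench in the frame of pocket_2 between -0.004 and 0.004 m)) and angle between each of vial_bench, vial_loaded's own z axis and vertical below 0.12 rad and ((horizontal distance between vial_loaded and pocket_1 below 0.006 m and z of vial_loaded in the frame of pocket_1 between -0.004 and 0.004 m) or (horizontal distance between vial_loaded and pocket_2 below 0.006 m and z of vial_loaded in the frame of pocket_2 between -0.004 and 0.004 m)) and contact force between the fingers and vial_bench below 0.1 N and value of joint gate above 0.5 rad and value of joint latch above 0.4 rad), for 0.2 s.
2. the gate is down over both vials while the latch is still folded out (((horizontal distance between vial_bench and pocket_1 below 0.006 m and z of vial_bench in the frame of pocket_1 between -0.004 and 0.004 m) or (horizontal distance between vial_bench and pocket_2 below 0.006 m and z of vial_bench in the frame of pocket_2 between -0.004 and 0.004 m)) and angle between each of vial_bench, vial_loaded's own z axis and vertical below 0.12 rad and ((horizontal distance between vial_loaded and pocket_1 below 0.006 m and z of vial_loaded in the frame of pocket_1 between -0.004 and 0.004 m) or (horizontal distance between vial_loaded and pocket_2 below 0.006 m and z of vial_loaded in the frame of pocket_2 between -0.004 and 0.004 m)) and value of joint gate below 0.03 rad and value of joint latch above 0.4 rad), for 0.2 s.
At the end, for the whole second after the job is handed in: Each vial stands in its own pocket, within 6 mm of the pocket centre, on the pocket floor within 4 mm, upright within 0.12 rad and at rest; the gate is closed (below 0.03 rad) and the latch upright in its fork (below 0.1 rad) (((horizontal distance between vial_bench and pocket_1 below 0.006 m and z of vial_bench in the frame of pocket_1 between -0.004 and 0.004 m) or (horizontal distance between vial_bench and pocket_2 below 0.006 m and z of vial_bench in the frame of pocket_2 between -0.004 and 0.004 m)) and angle between each of vial_bench, vial_loaded's own z axis and vertical below 0.12 rad and ((horizontal distance between vial_loaded and pocket_1 below 0.006 m and z of vial_loaded in the frame of pocket_1 between -0.004 and 0.004 m) or (horizontal distance between vial_loaded and pocket_2 below 0.006 m and z of vial_loaded in the frame of pocket_2 between -0.004 and 0.004 m)) and value of joint gate below 0.03 rad and value of joint latch below 0.1 rad and linear speed of each of vial_bench, vial_loaded below 0.02 m/s); the robot touches nothing.
It fails at once if the bench vial is dropped (falls free by about 2 cm or more) (linear speed of vial_bench above 0.6 m/s and contact force between the fingers and vial_bench below 0.1 N).
It fails at once if the vial that was already loaded is taken out of its pocket (distance of vial_loaded from where it was at the start of the episode above 0.025 m).
It fails at once if a bystander is pushed away by more than 3 cm (distance of any of pellet_jar, weigh_boats, white_bottle, tweezers from where it was at the start of the episode above 0.03 m).
It also fails if it takes over 69 s, if anything falls off the work surface, if the arm or the gripper's body presses on something with over 40 N, if the wrist force passes 120 N, or if a joint passes its speed limit or range.

## Robot

A 7-joint arm with a two-finger parallel gripper is mounted at the origin on the work surface; the furniture and walls round the work are solid. World frame = base frame: x ahead of the robot, y to its left, z up, the work surface at z = 0. Lengths are in m, angles in rad, forces in N, time in s.
With the tool pointing down it reaches from about 0.4 to 0.875 m from the base axis. Payload 19.3 kg.
Tool frame: the origin (TCP) lies on the centre line of the jaws, within the pads' length; the fingertips stand 8 mm ahead of it and the grasp point (between the pads) lies 11 mm behind it; z points along the fingers, y is the line along which they close (so a half turn about z gives the same grasp; the last joint's range is limited). The gripper opens to 85 mm and grips with 20 to 120 N. Pads are 22 mm wide; open, the fingers measure 114 mm over their backs; the gripper's body (76 mm by 85 mm) begins 54 mm behind the grasp point. The pads swing forward as they close: fully open they stand 13 mm farther back than shut.
Start: joints at [1.275, 0.521, -0.036, 1.599, 0.021, 1.021, -0.113], TCP at [0.14, -0.609, 0.239] pointing down, gripper open.
Joint ranges: [-2.91, 2.91], [-0.3, 2.13], [-1.5, 1.42], [0.17, 2.43], [-1.26, 4.41], [0.16, 1.93], [-2.52, 2.52]. Speed limits (rad/s): [1.89, 1.89, 2.39, 2.39, 3.01, 3.01, 3.01].

## Interface

Orientations are given as [roll, pitch, yaw] about the fixed x, y, z axes, in that order (R = Rz(yaw) Ry(pitch) Rx(roll)).
In Python, from workcell import status, grab_frame, camera_params, bot, search_frame, silhouettes gives the robot as it stands.
- The arm moves only by the shell command python3 -m creep 'ROWS' [FORCE]. ROWS is JSON, a list of rows, each a list of 5 numbers: the shift along the tool's x, y, z in units of 60 mm (1.0 is 60 mm), then the turn about the tool's z in units of 8 degrees (1.0 is 8 degrees), then the opening, from 0 (shut) to 1 (fully open). In form: [[x, y, z, twist, hand], ...]. A call has 1 to 5 rows; each row is the pose to reach, as a shift and turn from the pose commanded when the call began, along the tool's axes at that moment; what a row does not reach only later rows make up. A row lasts 1/8 s, in which the tool goes at most 62.5 mm and 10.7 degrees, less where a joint would pass 70% of its speed; a pose out of reach is approached as far as the arm can. A call with a gripper value outside its range is refused whole. The fingers move at their own pace and stop on an object; FORCE is the grip in N (left out, the last holds). Time passes only in rows, so rows that repeat a pose let the fingers close. It gives the time, the measured TCP pose, the force, the opening and the grip force at its end, in the units of the state.
- status.observe(): the state, without advancing time (a new reading comes with each control period).
- grab_frame(name): name is "scene" or "top" or "wrist"; returns the picture (480x640x3 uint8, blue, green, red); there is no depth.
- camera_params(name): a dict with "K" (3x3 intrinsics, pixels), "rvec" (rotation vector, rad) and "tvec" (3), from world to camera coordinates, as OpenCV has them; the wrist camera has in their place "tool_from_camera" (4x4, takes a point from camera to tool coordinates, whose origin is the TCP and whose axes are the flange's). Camera axes: x right, y down, z forward; pixel columns grow to the right and rows downward; lengths in m; the calibration is good to about 2 mm. A picture is of the moment at which its call begins: read the wrist's pose just before it. camera_params takes no time and is no camera call.
- bot.job_done(): hands the job in; it is judged then, once.
Trained networks look in the newest picture that a camera, given by its name, has taken for a name from the list of things; names that differ only in an ending like _2 or _b are one class to them, and where a whole thing is asked for, a point or a joint stands for the part that bears it (a point fixed in the world has none). Each returns a list of dicts, best first, with "p" (0 to 1); they miss things now and then, are a little off and sometimes report something else, mostly with a low value. They report only what shows in the picture. A call takes as long as a camera call. They do not tell look-alikes from the thing itself.
- search_frame(camera, name): "extent" ([left, top, right, bottom] as shares, 0 to 1, of the picture: columns of its width, rows of its height, round what is visible of it).
- silhouettes(camera, name): "mask" (480x640 bool, what is visible of it) and "extent" ([left, top, right, bottom] as shares, 0 to 1, of the picture: columns of its width, rows of its height, round what is visible of it).
The state is a dict: "clock": time; "qpos": joint angles; "qd": joint speeds; "joint_efforts": joint torques, N m; "position": TCP position; "tool_rot": TCP orientation; "force": force on the tool from outside, world axes, zero at the start; "moment": the same for the moment, N m; "grip_width": finger opening in m; "finger_force": force on a finger pad.
Only numpy, scipy, OpenCV 4.12 (cv2) and the standard library are available. Lean on these libraries where they do the work, as an engineer would, in place of code of your own. Each camera call takes 0.05 s, during which the arm holds its last target. There are 200 camera calls.

## Working session

There is one attempt and no reset: what is moved stays moved. The work goes in short steps, Python scripts to look and compute and a shell command to move; the robot and the scene stay as the last step left them, time stands still between calls to the robot, and variables do not carry over. Pictures are saved under pics/ and viewed, at most 10 in all, crops included, and the job is handed in when it is done.

```bash
mkdir -p pics; ls
cat > h.py <<'E'
import numpy as np,cv2
from workcell import status,grab_frame,camera_params,bot,search_frame,silhouettes
from scipy.spatial.transform import Rotation as R
def proj(cam,P):
    c=camera_params(cam);return cv2.projectPoints(np.float64(P).reshape(-1,3),np.float64(c['rvec']),np.float64(c['tvec']),np.float64(c['K']),None)[0].reshape(-1,2)
def ray(cam,uv):
    c=camera_params(cam);K=np.float64(c['K'])
    d=np.linalg.inv(K)@[uv[0],uv[1],1]
    if cam=='wrist':
        s=status.observe();T=np.eye(4);T[:3,:3]=R.from_euler('xyz',s['tool_rot']).as_matrix();T[:3,3]=s['position']
        M=T@np.array(c['tool_from_camera']);return M[:3,3],M[:3,:3]@d
    Rm=cv2.Rodrigues(np.float64(c['rvec']))[0];return -Rm.T@np.float64(c['tvec']).ravel(),Rm.T@d
def atz(cam,uv,z):
    o,d=ray(cam,uv);return o+d*(z-o[2])/d[2]
def tri(rs):
    A=sum(np.eye(3)-np.outer(d,d)/(d@d) for o,d in rs);b=sum((np.eye(3)-np.outer(d,d)/(d@d))@o for o,d in rs);return np.linalg.solve(A,b)
E
python3 - <<'E'
from h import *
np.set_printoptions(precision=3,suppress=True)
print(status.observe())
ims=[]
for c in ['scene','top']:
    im=grab_frame(c);cv2.imwrite(f'pics/{c}0.png',im)
    for n in ['vial_bench','shaker','gate','latch','pellet_jar','white_bottle','tweezers','weigh_boats','latch_knob','gate_fork']:
        for r in search_frame(c,n)[:4]:
            print(c,n,round(r['p'],2),np.round(np.array(r['extent'])*[640,480,640,480],1))
E
```

```text
pics
{'clock': 0.0, 'qpos': array([ 1.275,  0.522, -0.036,  1.6  ,  0.021,  1.021, -0.113]), 'qd': array([ 0.001, -0.   , -0.003, -0.001,  0.   ,  0.001, -0.001]), 'joint_efforts': array([  0.   , -92.711,   1.98 , -36.992,   0.018,   0.008,   0.   ]), 'position': array([ 0.14 , -0.609,  0.239]), 'tool_rot': array([-3.14 ,  0.   ,  0.226]), 'force': array([ 0.55 ,  0.293, -1.03 ]), 'moment': array([ 0.025, -0.009, -0.041]), 'finger_force': 0.0, 'grip_width': 0.08558850915173849}
scene shaker 0.92 [310.9 156.3 364.8 247. ]
scene gate 0.89 [312.3 153.8 360.1 215.4]
scene latch 0.35 [316.1 154.8 361.1 213. ]
scene pellet_jar 0.63 [374.4 229.1 396.2 248.4]
scene pellet_jar 0.41 [309.  155.8 364.3 247. ]
scene white_bottle 0.69 [311.4 155.6 363.8 247.9]
scene white_bottle 0.56 [324.7 193.9 341.8 214.2]
scene tweezers 0.44 [299.6 327.6 324.1 344.9]
scene weigh_boats 0.63 [171.3 256.3 210.2 280.1]
scene gate_fork 0.59 [311.6 152.7 356.6 210.5]
top vial_bench 0.96 [427.5 284.7 456.6 305.2]
top vial_bench 0.83 [414.3 204.6 437.  229.8]
top vial_bench 0.8 [407.2 242.5 429.2 268.9]
top vial_bench 0.74 [446.  238.  475.3 260.5]
top shaker 0.63 [261.6 153.6 357.5 298.2]
top gate 0.9 [281.  151.7 345.3 193.2]
top gate 0.58 [277.9 144.5 302.6 166.7]
top latch 0.66 [285.9 244.3 307.3 300.4]
top pellet_jar 0.91 [364.3 171.4 393.6 210.4]
top pellet_jar 0.61 [408.8 244.1 430.8 264.3]
top pellet_jar 0.41 [284.  151.7 346.2 194.6]
top pellet_jar 0.32 [260.6 151.1 360.3 297.7]
top tweezers 0.72 [261.4 154.3 355.  298. ]
top weigh_boats 0.8 [174.7 296.5 218.5 336.8]
top latch_knob 0.75 [285.7 248.9 302.5 295.9]
top gate_fork 0.8 [287.2 154.3 345.  192.3]
top gate_fork 0.32 [284.8 248.5 302.7 296.4]
```

Run:
```python
import cv2
a=cv2.imread('pics/scene0.png')[130:360,160:480];b=cv2.imread('pics/top0.png')[130:350,160:500]
cv2.imwrite('pics/sc.png',cv2.resize(a,None,fx=2.5,fy=2.5,interpolation=2));cv2.imwrite('pics/tc.png',cv2.resize(b,None,fx=2.35,fy=2.35,interpolation=2))
```

```text
(no output)
```

View pics/sc.png

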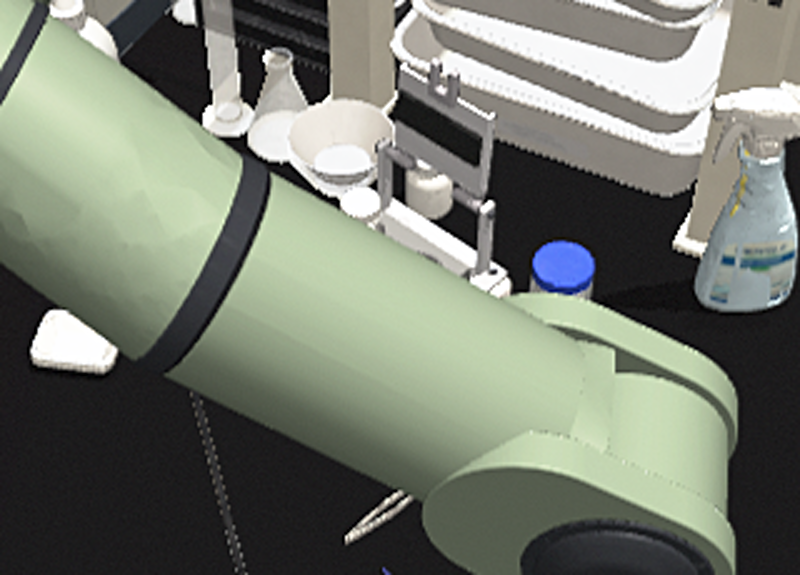

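View pics/tc.png

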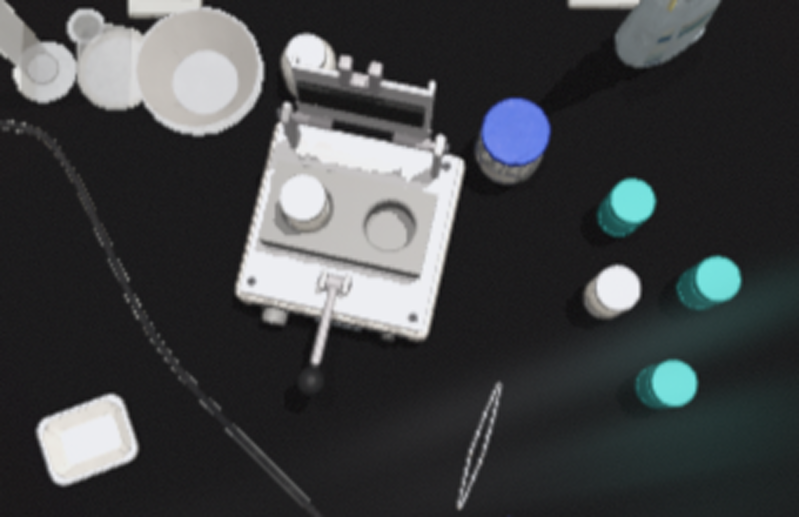

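The top picture shows the white-capped bench vial at about (422,253), with three turquoise look-alikes round it. The shaker has its loaded pocket on the left and its empty pocket at about (326,226). The latch knob is at (292,292) and the gate stands open. In the scene view the arm hides most of the shaker.

Run:
```python
from h import *
np.set_printoptions(precision=4,suppress=True)
f=lambda u,v:(160+u/2.35,130+v/2.35)
o,d=ray('top',(320,240));print('cam',o,d)
for n,p,z in [('bench cap',(616,287),.073),('loaded cap',(304,194),.140),('pocket rim',(390,226),.097),('knob',(310,380),.09),('hous FL',(238,294),.05),('hous FR',(428,338),.05),('hous BR',(463,160),.05),('blk FL',(262,243),.097),('blk FR',(419,275),.097),('pivot',(334,283),.075),('jar',(516,130),.082),('tq1',(632,200),.073),('tq2',(715,278),.073),('tq3',(670,382),.073),('tweez',(480,445),0),('bottle',(308,55),.072)]:
    print(n,atz('top',f(*p),z))
c=camera_params('wrist');print(np.array(c['tool_from_camera']),c['K'])
```

```text
cam [ 0.4059 -0.2618  1.0756] [ 0.1587  0.0182 -0.9872]
bench cap [ 0.538 -0.459  0.073]
loaded cap [ 0.6132 -0.1834  0.14  ]
pocket rim [ 0.5924 -0.2566  0.097 ]
knob [ 0.457  -0.1845  0.09  ]
hous FL [ 0.5392 -0.1145  0.05  ]
hous FR [ 0.4962 -0.2898  0.05  ]
hous BR [ 0.6635 -0.3258  0.05  ]
blk FL [ 0.5786 -0.1423  0.097 ]
blk FR [ 0.5479 -0.2816  0.097 ]
pivot [ 0.5448 -0.2051  0.075 ]
jar [ 0.6829 -0.3729  0.082 ]
tq1 [ 0.6178 -0.4772  0.073 ]
tq2 [ 0.545  -0.5479  0.073 ]
tq3 [ 0.4525 -0.5027  0.073 ]
tweez [ 0.3987 -0.3384  0.    ]
bottle [ 0.7618 -0.1815  0.072 ]
[[-0.0006 -0.962  -0.2729  0.0692]
 [ 1.     -0.0005 -0.0004  0.001 ]
 [ 0.0002 -0.2729  0.962  -0.1345]
 [ 0.      0.      0.      1.    ]] [[410.9133   0.     316.5591]
 [  0.     410.9133 246.3955]
 [  0.       0.       1.    ]]
```

```bash
python3 -m creep '[[1,-0.14,0,-1.3,1],[2,-0.27,0,-2.6,1],[3,-0.41,0,-3.9,1],[4,-0.54,0,-5.2,1],[5,-0.68,0,-6.5,1]]'
python3 - <<'E'
from h import *
s=status.observe();print(s['position'],s['tool_rot'],s['qpos'],s['clock'])
Rm=R.from_euler('xyz',s['tool_rot']).as_matrix();print((Rm.T@(np.array([.538,-.459,.239])-s['position']))/.06)
E
```

```text
clock: 1.72
position: [0.4249, -0.5015, 0.2395]
tool_rot: [3.141, 0.0, 1.139]
force: [0.0, -0.4, 0.8]
grip_width: 0.0851
finger_force: 0.0
[ 0.42486314 -0.50146598  0.2394996 ] [3.14121756e+00 2.50224026e-04 1.13898616e+00] [ 0.96357166  0.58594724 -0.29092514  1.49678792  0.18051547  1.0848286
  0.20231271] 1.725
[1.43196113 1.41631889 0.00849956]
```

```bash
python3 -m creep '[[0.6,0.6,0,-1.3,1],[1.1,1.1,0,-2.6,1],[1.43,1.42,0,-3.9,1],[1.43,1.42,0,-5.2,1],[1.43,1.42,0,-6.5,1]]'
python3 -m creep '[[0,0,0,-1.3,1],[0,0,0,-2.6,1],[0,0,0,-3.9,1],[0,0,0,-5.2,1],[0,0,0,-6.1,1]]'
python3 -m creep '[[0,0,0,0,1],[0,0,0,0,1]]'
python3 - <<'E'
from h import *
s=status.observe();print(s['position'],s['tool_rot'],s['qpos'],s['clock'])
im=grab_frame('wrist');cv2.imwrite('pics/w1.png',im)
for r in search_frame('wrist','vial_bench'): print(r['p'],np.array(r['extent'])*[640,480,640,480])
E
```

```text
clock: 2.35
position: [0.537, -0.4603, 0.239]
tool_rot: [-3.141, -0.0, 2.047]
force: [-1.1, -1.3, -0.7]
grip_width: 0.0852
finger_force: 0.0
clock: 2.98
position: [0.5365, -0.4607, 0.2392]
tool_rot: [3.141, -0.0, 2.897]
force: [-0.7, -0.8, -0.6]
grip_width: 0.0853
finger_force: 0.0
clock: 3.22
position: [0.5366, -0.4607, 0.2392]
tool_rot: [3.142, -0.0, 2.889]
force: [0.4, 0.3, 0.5]
grip_width: 0.0854
finger_force: 0.0
[ 0.53661604 -0.46065694  0.23924025] [ 3.14155085e+00 -9.42060691e-05  2.88942546e+00] [ 1.00906558  0.73776822 -0.68816229  1.32750008  0.46884431  1.23883083
  1.61744477] 3.225
0.89 [300.096 273.408 344.704 347.28 ]
0.89 [179.904 217.296 250.496 289.68 ]
0.85 [198.016  99.984 269.376 156.384]
0.83 [290.304 185.808 344.576 253.392]
```

View pics/w1.png

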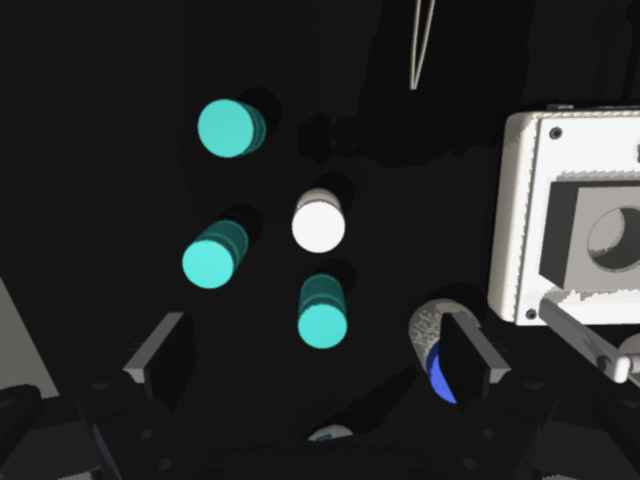

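The wrist view shows the white cap's top centred at about (318,228). Turquoise vials stand to the left and below it, the jar is at (455,370) and the shaker is on the right.

```bash
cat > m.py <<'E'
from h import *
im=grab_frame('wrist');im2=cv2.imread('pics/top0.png')
def cap(im,box):
    x0,y0,x1,y1=box;g=cv2.cvtColor(im,cv2.COLOR_BGR2HSV)[y0:y1,x0:x1]
    m=((g[...,2]>205)&(g[...,1]<40)).astype('uint8')
    c=max(cv2.findContours(m,0,1)[0],key=cv2.contourArea);(a,b),r=cv2.minEnclosingCircle(c);e=cv2.fitEllipse(c)
    return (e[0][0]+x0,e[0][1]+y0),e[1],(a+x0,b+y0),r
w=cap(im,(280,170,360,265));t=cap(im2,(404,238,435,272));print(w,t)
P=tri([ray('wrist',w[0]),ray('top',t[0])]);print('tri',P,atz('wrist',w[0],.073),atz('top',t[0],.073))
s=status.observe();Rm=R.from_euler('xyz',s['tool_rot']).as_matrix();print(s['position'],(Rm.T@(np.array([P[0],P[1],.044])-s['position']))/.06)
E
python3 m.py
```

```text
((317.86699295043945, 226.46279525756836), (48.864234924316406, 50.47650146484375), (317.88999938964844, 226.0), 25.603071212768555) ((422.4812316894531, 252.1099157333374), (16.786540985107422, 17.61227035522461), (422.5431652069092, 252.07553958892822), 9.091878890991211)
tri [ 0.53893741 -0.46095304  0.06760304] [ 0.53787015 -0.46076115  0.073     ] [ 0.53807094 -0.45977995  0.073     ]
[ 0.53672052 -0.46056653  0.23936332] [-0.03736372  0.003508    3.25605513]
```

```bash
python3 -m creep '[[-0.02,0,0.8,-0.1,0.75],[-0.02,0,1.6,-0.1,0.75],[-0.02,0,2.2,-0.1,0.75],[-0.02,0,2.8,-0.1,0.75],[-0.02,0,3.25,-0.1,0.75]]'
python3 -m creep '[[0,0,0,0,0.75],[0,0,0,0,0.3],[0,0,0,0,0.3],[0,0,0,0,0.3],[0,0,0,0,0.3]]' 30
python3 -m creep '[[0,0,0,0,0.3],[0,0,-0.3,0,0.3],[0,0,-1,0,0.3],[0,0,-1.8,0,0.3],[0,0,-2.6,0,0.3]]' 30
python3 -c "
from h import *
print(status.observe()['tool_rot']);cv2.imwrite('pics/w2.png',grab_frame('wrist'))"
```

```text
clock: 4.0
position: [0.5376, -0.4606, 0.0427]
tool_rot: [3.141, -0.001, 2.906]
force: [0.5, 0.0, -0.6]
grip_width: 0.0641
finger_force: 0.0
clock: 4.62
position: [0.5386, -0.4613, 0.0459]
tool_rot: [-3.141, 0.002, 2.906]
force: [-0.9, 0.4, 8.0]
grip_width: 0.0393
finger_force: 30.3
clock: 5.25
position: [0.5378, -0.4608, 0.2034]
tool_rot: [-3.141, 0.001, 2.907]
force: [0.3, -1.1, -0.5]
grip_width: 0.0394
finger_force: 30.4
[-3.14124646e+00  9.55677489e-04  2.90665217e+00]
```

```bash
python3 -m creep '[[-0.05,0.7,-0.4,0,0.3],[-0.1,1.4,-0.8,0,0.3],[-0.12,2.15,-1.1,0,0.3],[-0.12,2.15,-1.1,0,0.3],[-0.12,2.15,-1.1,0,0.3]]' 30
python3 - <<'E'
from h import *
s=status.observe();print(s['position'],s['tool_rot'])
cv2.imwrite('pics/w3.png',grab_frame('wrist'))
for n in ['shaker','gate','latch','latch_knob','gate_fork','vial_bench']:
  for r in search_frame('wrist',n)[:3]: print(n,r['p'],np.array(r['extent'])*[640,480,640,480])
E
```

```text
clock: 5.92
position: [0.5746, -0.3377, 0.2669]
tool_rot: [-3.141, 0.0, 2.906]
force: [-0.9, -0.6, -0.8]
grip_width: 0.0391
finger_force: 30.5
[ 0.57462121 -0.33769746  0.26693716] [-3.14063063e+00  4.49732848e-04  2.90634852e+00]
shaker 0.58 [349.376   0.    640.    477.888]
gate 0.71 [417.408 327.12  638.976 480.   ]
latch 0.95 [467.776   0.    515.584 153.504]
latch_knob 0.73 [467.968   0.    515.2   151.92 ]
latch_knob 0.19 [348.224   0.    640.    480.   ]
gate_fork 0.92 [418.688 330.    637.632 480.   ]
gate_fork 0.16 [350.016   0.    638.976 480.   ]
vial_bench 0.9 [ 40.128  85.296 133.504 143.28 ]
vial_bench 0.87 [251.712 239.184 378.816 425.616]
vial_bench 0.74 [ 36.288 203.28  121.6   269.616]
```

View pics/w3.png

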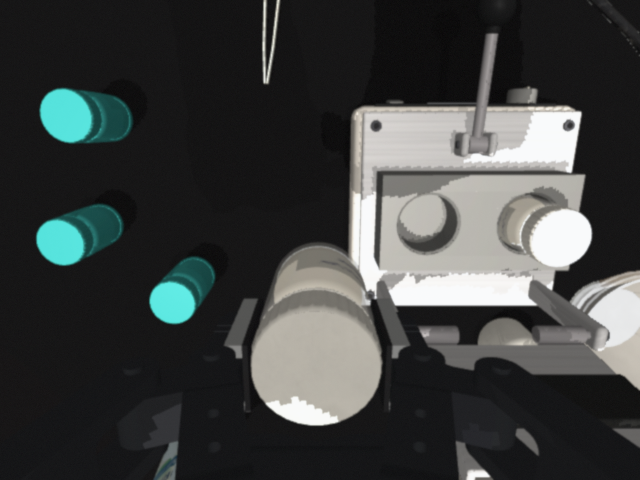

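The view shows the held vial gripped upright in the jaws. It also shows the empty pocket rim at (428,222), the loaded cap at (560,237), the block corners at (380,173), (585,175) and (380,270), the latch pivot near (476,145) and the knob at (495,10).

```bash
cat > fit.py <<'E'
from h import *
from scipy.optimize import least_squares
np.set_printoptions(precision=4,suppress=True)
f=lambda u,v:(160+u/2.35,130+v/2.35)
W=[((380,172),(-37,-74,97)),((585,175),(-37,74,97)),((380,270),(37,-74,97)),((353,108),(-88,-92,50)),((580,108),(-88,92,50)),((357,305),(88,-92,50)),((428,222),(0,-38,97)),((560,237),(0,38,140))]
T=[(f(304,194),(0,38,140)),(f(390,226),(0,-38,97)),(f(238,294),(-88,92,50)),(f(428,338),(-88,-92,50)),(f(463,160),(88,-92,50)),(f(262,243),(-37,74,97)),(f(419,275),(-37,-74,97))]
rw=[(ray('wrist',p),q) for p,q in W];rt=[(ray('top',p),q) for p,q in T]
def res(v,L,dz=0):
    o=[]
    c,s=np.cos(v[2]),np.sin(v[2])
    for (O,d),q in L:
        q=np.array(q)/1e3;P=np.array([v[0]+c*q[0]-s*q[1],v[1]+s*q[0]+c*q[1],q[2]])
        o.append((O+d*(P[2]-O[2])/d[2]-P)[:2])
    return np.array(o)
for L in (rw,rt,rw+rt):
    r=least_squares(lambda v:res(v,L).ravel(),[.6,-.22,-.23],loss='soft_l1',f_scale=.002);v=r.x;print(v);print((res(v,L)*1e3).round(1).tolist())
# height check: pocket rim, cap from two views
print('rim',tri([rw[6][0],rt[1][0]]),'cap',tri([rw[7][0],rt[0][0]]))
s=status.observe();Rm=R.from_euler('xyz',s['tool_rot']).as_matrix()
c,sn=np.cos(v[2]),np.sin(v[2])
for y in(-.038,.038):
  P=np.array([v[0]-sn*y,v[1]+c*y,.067]);print('pocket',P)
print('knob at .0? ',[atz('top',f(310,380),z) for z in(.075,.09,.11)])
E
python3 fit.py
```

```text
[ 0.6028 -0.2193 -0.2284]
[[-2.7, -1.2], [1.0, 0.2], [-0.5, 1.0], [1.8, -0.6], [3.2, -1.1], [0.2, 6.5], [-1.8, 0.2], [-0.8, -0.7]]
[ 0.6015 -0.2202 -0.2325]
[[2.9, -0.2], [-0.4, 0.6], [2.1, -4.1], [1.5, -0.3], [-2.4, 4.2], [-4.0, -2.6], [-0.6, 2.1]]
[ 0.6023 -0.2196 -0.2298]
[[-2.1, -0.9], [1.4, 0.5], [0.1, 1.4], [2.4, -0.4], [3.5, -0.8], [0.9, 6.9], [-1.2, 0.5], [-0.4, -0.4], [2.2, -0.8], [-1.3, 0.1], [1.7, -4.5], [0.6, -0.6], [-3.5, 3.4], [-4.5, -3.1], [-1.5, 1.6]]
rim [ 0.5919 -0.2566  0.099 ] cap [ 0.6122 -0.1829  0.1392]
pocket [ 0.5936 -0.2566  0.067 ]
pocket [ 0.6109 -0.1826  0.067 ]
knob at .0?  [array([ 0.4578, -0.1833,  0.075 ]), array([ 0.457 , -0.1845,  0.09  ]), array([ 0.456, -0.186,  0.11 ])]
```

```bash
cat > rim.py <<'E'
from h import *
from scipy.optimize import minimize
c=camera_params('wrist');K=np.float64(c['K']);s=status.observe()
T=np.eye(4);T[:3,:3]=R.from_euler('xyz',s['tool_rot']).as_matrix();T[:3,3]=s['position'];M=np.linalg.inv(T@np.array(c['tool_from_camera']))
def pr(P):
    q=(M[:3,:3]@P.T).T+M[:3,3];q=q@K.T;return q[:,:2]/q[:,2:]
g=cv2.GaussianBlur(cv2.cvtColor(cv2.imread('pics/w3.png'),6).astype('float32'),(0,0),1.2)
a=np.linspace(0,2*np.pi,180,endpoint=False)
def circ(x,y,r,z):return np.c_[x+r*np.cos(a),y+r*np.sin(a),0*a+z]
def sc(v,r,z,sg):
    i=pr(circ(v[0],v[1],r-.001,z));o=pr(circ(v[0],v[1],r+.001,z))
    S=lambda p:cv2.remap(g,p[:,0].astype('float32').reshape(-1,1),p[:,1].astype('float32').reshape(-1,1),1).ravel()
    return -np.mean(np.clip(np.abs(S(o)-S(i)),0,40))
im=cv2.imread('pics/w3.png')
for r,z,p in[(.0225,.097,(.5925,-.2564)),(.0205,.140,(.6115,-.1830))]:
    b=min(((sc((p[0]+i*5e-4,p[1]+j*5e-4),r,z,0),i,j) for i in range(-10,11) for j in range(-10,11)))
    q=minimize(sc,(p[0]+b[1]*5e-4,p[1]+b[2]*5e-4),(r,z,0),method='Nelder-Mead',options=dict(initial_simplex=[(p[0]+b[1]*5e-4+dx,p[1]+b[2]*5e-4+dy) for dx,dy in((0,0),(5e-4,0),(0,5e-4))])).x
    print(z,q,b)
    for u in pr(circ(*q,r,z)):cv2.circle(im,(int(u[0]*8),int(u[1]*8)),4,(0,0,255),-1,shift=3)
cv2.imwrite('pics/rim.png',cv2.resize(im[150:300,360:620],None,fx=3,fy=3,interpolation=0))
E
python3 rim.py
```

```text
0.097 [ 0.59301093 -0.25796375] (np.float32(-33.69895), 1, -3)
0.14 [ 0.61211174 -0.18146236] (np.float32(-39.042248), 1, 3)
```

View pics/rim.png

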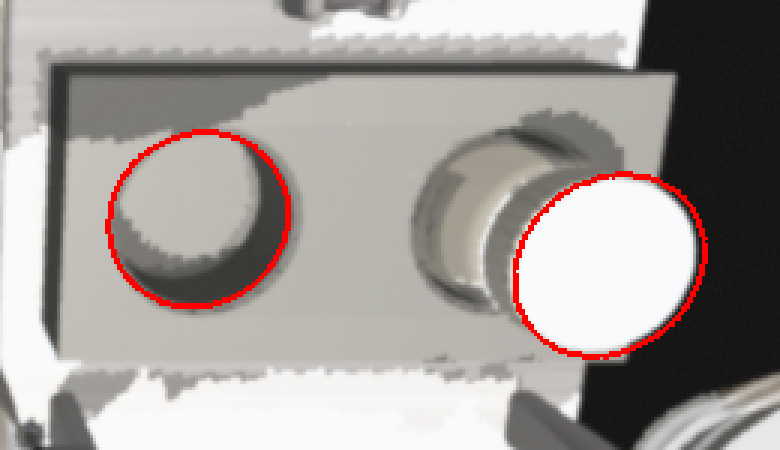

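The overlay shows the fitted pocket rim a little tight on the right, because of a chamfer, so the pocket centre is about (0.593,-0.2567). Next I measure the gate angle and the latch angle from two views.

Run:
```python
from h import *
f=lambda u,v:(160+u/2.35,130+v/2.35)
P=tri([ray('scene',(160+446/2.5,130+78/2.5)),ray('top',f(360,70))]);H=np.array([.6666,-.2346,.147]);xa=np.array([np.cos(-.23),np.sin(-.23),0]);d=P-H
print('fork',P,d@xa,d[2],np.arctan2(d[2],-d@xa))
piv=np.array([.6023,-.2196,.075])-.058*xa;piv[2]=.075
k=tri([ray('wrist',(495,8)),ray('top',f(310,380))]);d=k-piv;print('piv',piv,'knob',k,d@xa,d[2],np.arctan2(-d@xa,d[2]),np.linalg.norm(d))
for q in np.arange(.6,2,.1):
  print(round(q,1),(proj('top',[H+xa*-.135*np.cos(q)+[0,0,.135*np.sin(q)]])),proj('scene',[H+xa*-.135*np.cos(q)+[0,0,.135*np.sin(q)]]),end=' ')
s=status.observe();Rm=R.from_euler('xyz',s['tool_rot']).as_matrix();print((Rm.T@(np.array([.593,-.2567,.200])-s['position']))/.06)
```

```text
fork [ 0.68015069 -0.23701787  0.2680381 ] 0.013745066832410042 0.12103809546012304 1.683871760306285
piv [ 0.54582735 -0.2063773   0.075     ] knob [ 0.45761506 -0.18378097  0.08295328] -0.09104080040128126 0.007953282495770264 1.4836580077575763 0.09140709737082975
0.6 [[299.66765027 232.048315  ]] [[302.16134287 203.23352276]] 0.7 [[300.31047009 226.64941212]] [[304.51440806 197.97334587]] 0.8 [[301.12561659 220.67430494]] [[307.19280891 192.73039248]] 0.9 [[302.10684201 214.18904761]] [[310.1647163  187.57058086]] 1.0 [[303.24450761 207.27248383]] [[313.39359941 182.5590908 ]] 1.1 [[304.52559678 200.01502792]] [[316.83891336 177.75905273]] 1.2 [[305.93387012 192.51685386]] [[320.45690434 173.23028446]] 1.3 [[307.45016687 184.88554383]] [[324.20150099 169.0281256 ]] 1.4 [[309.05284546 177.23329664]] [[328.0252561  165.20241379]] 1.5 [[310.71834452 169.67383805]] [[331.88030082 161.79663881]] 1.6 [[312.4218352  162.31920595]] [[335.71927457 158.84730005]] 1.7 [[314.13792759 155.27659763]] [[339.49619651 156.38348097]] 1.8 [[315.84138986 148.64546184]] [[343.16724994 154.42664239]] 1.9 [[317.5078384  142.51499659]] [[346.69145752 152.9906254 ]] [0.01637712 1.38159567 1.10027747]
```

```bash
python3 -m creep '[[0.02,0.7,0,0,0.3],[0.02,1.38,0.2,0,0.3],[0.02,1.38,0.6,0,0.3],[0.02,1.38,1.1,0,0.3],[0.02,1.38,1.1,0,0.3]]' 30
python3 -m creep '[[0,0,0.4,0,0.3],[0,0,0.8,0,0.3],[0,0,0.88,0,0.3],[0,0,0.88,0,0.3]]' 30
python3 -c "
from h import *
s=status.observe();print(s['force'],s['position'],s['tool_rot']);cv2.imwrite('pics/w4.png',grab_frame('wrist'))"
```

```text
clock: 6.9
position: [0.592, -0.2562, 0.1985]
tool_rot: [3.141, -0.003, 2.907]
force: [0.2, -0.2, -0.2]
grip_width: 0.0395
finger_force: 30.5
clock: 7.4
position: [0.5935, -0.2565, 0.1486]
tool_rot: [3.142, 0.001, 2.906]
force: [0.4, 0.3, -0.0]
grip_width: 0.0394
finger_force: 30.5
[ 0.35888302  0.31527221 -0.04469665] [ 0.59345363 -0.25645001  0.14859603] [3.14154926e+00 9.00315998e-04 2.90638823e+00]
```

View pics/w4.png

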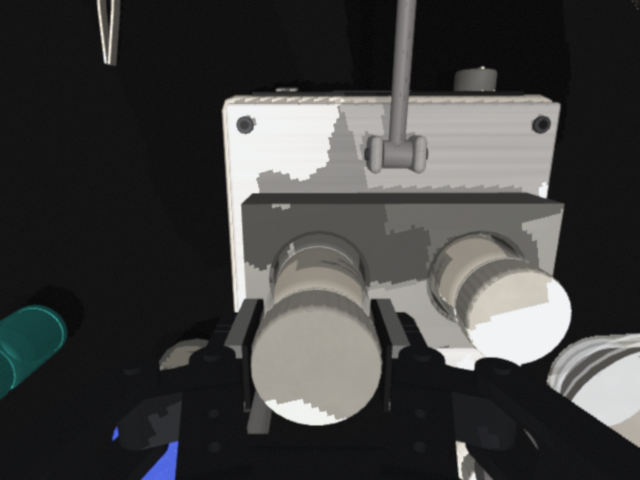

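The vial hangs centred over the pocket: the rim spans columns 272 to 368 and the vial is centred at about 319. Lowering it now.

```bash
python3 -m creep '[[0,0,0.1,0,0.3],[0,0,0.2,0,0.3],[0,0,0.2,0,0.3]]' 30
python3 -m creep '[[0,0,0.1,0,0.3],[0,0,0.2,0,0.3],[0,0,0.3,0,0.3],[0,0,0.3,0,0.3]]' 30
```

```text
clock: 7.82
position: [0.5927, -0.2563, 0.135]
tool_rot: [3.142, -0.001, 2.907]
force: [-0.9, 0.1, 0.4]
grip_width: 0.0391
finger_force: 30.5
clock: 8.32
position: [0.5928, -0.2562, 0.1169]
tool_rot: [3.141, -0.001, 2.907]
force: [-0.8, -0.3, -1.1]
grip_width: 0.0397
finger_force: 30.5
```

```bash
python3 -m creep '[[0,0,0.04,0,0.3],[0,0,0.04,0,0.3]]' 30;python3 -m creep '[[0,0,0.03,0,0.3],[0,0,0.03,0,0.3]]' 30
```

```text
clock: 8.57
position: [0.593, -0.2563, 0.1151]
tool_rot: [-3.142, -0.0, 2.907]
force: [0.3, 0.4, 0.3]
grip_width: 0.0394
finger_force: 30.5
clock: 8.82
position: [0.593, -0.2563, 0.1132]
tool_rot: [3.142, -0.0, 2.906]
force: [0.6, 0.7, -0.6]
grip_width: 0.0394
finger_force: 30.5
```

```bash
python3 -m creep '[[0,0,0.02,0,0.3],[0,0,0.02,0,0.3]]' 30;python3 -m creep '[[0,0,0.02,0,0.3],[0,0,0.02,0,0.3]]' 30
```

```text
clock: 9.07
position: [0.5934, -0.2562, 0.1128]
tool_rot: [-3.142, 0.001, 2.907]
force: [-2.2, 1.7, 8.1]
grip_width: 0.0394
finger_force: 29.9
clock: 9.32
position: [0.5937, -0.2558, 0.1123]
tool_rot: [3.141, 0.002, 2.907]
force: [-5.1, 3.5, 18.3]
grip_width: 0.0391
finger_force: 28.6
```

```bash
python3 -m creep '[[0,0,-0.02,0,0.5],[0,0,-0.02,0,0.6],[0,0,-0.02,0,0.6],[0,0,-0.02,0,0.6]]'
python3 -m creep '[[0,0,-0.3,0,0.6],[0,0,-0.9,0,0.6],[0,0,-1.7,0,0.6],[0,0,-2.5,0,0.6],[0,0,-2.5,0,0.6]]'
python3 - <<'E'
from h import *
s=status.observe();print(s['position'],s['tool_rot'],s['qpos'])
cv2.imwrite('pics/w5.png',grab_frame('wrist'))
E
```

```text
clock: 9.82
position: [0.593, -0.2563, 0.112]
tool_rot: [3.142, -0.0, 2.907]
force: [0.6, -0.0, -0.8]
grip_width: 0.051
finger_force: 0.0
clock: 10.45
position: [0.5945, -0.2563, 0.2671]
tool_rot: [-3.141, 0.006, 2.907]
force: [0.1, -0.2, -0.7]
grip_width: 0.0514
finger_force: 0.0
[ 0.59446022 -0.25629973  0.26706639] [-3.14078803  0.00634729  2.90656112] [ 0.7767355   0.61929139 -0.73910309  1.48385633  0.4344194   1.20016261
  1.31017529]
```

View pics/w5.png

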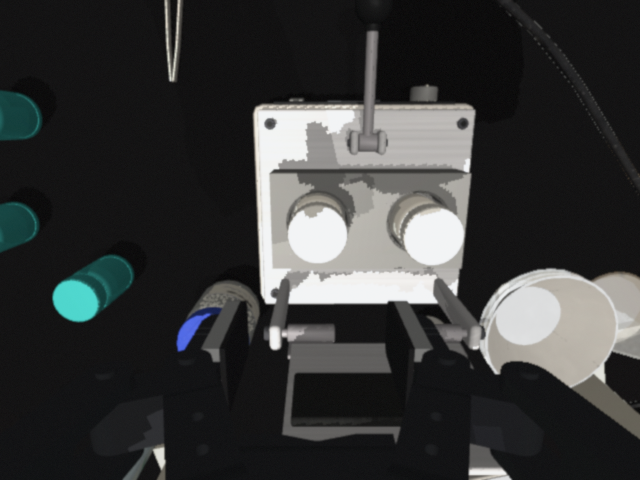

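Both vials stand seated in their pockets: the cap tops are at (318,232) and (432,235). The gate stands open behind, between the fingers. Next I hover over the gate fork.

```bash
python3 -m creep '[[0,0.2,-0.5,0,0.65],[0,0.4,-0.95,0,0.65],[-0.4,0.64,-0.95,0,0.65],[-0.9,0.64,-0.95,0,0.65],[-1.3,0.64,-0.95,0,0.65]]'
python3 -m creep '[[0,0,0,0,0.65],[0,0,0,0,0.65]]'
python3 - <<'E'
from h import *
s=status.observe();print(s['position'],s['tool_rot'])
cv2.imwrite('pics/w6.png',grab_frame('wrist'))
for n in ['gate','gate_fork']:
  for r in search_frame('wrist',n)[:3]: print(n,r['p'],np.array(r['extent'])*[640,480,640,480])
E
```

```text
clock: 11.12
position: [0.6784, -0.2371, 0.3185]
tool_rot: [3.142, -0.001, 2.907]
force: [-0.8, -0.4, -0.1]
grip_width: 0.0557
finger_force: 0.0
clock: 11.38
position: [0.6773, -0.2368, 0.3186]
tool_rot: [3.141, -0.001, 2.907]
force: [0.3, 0.1, -0.3]
grip_width: 0.0556
finger_force: 0.0
[ 0.67726732 -0.23680655  0.31864616] [ 3.14140297e+00 -1.06001776e-03  2.90697694e+00]
gate 0.59 [210.176 205.104 428.096 306.72 ]
gate 0.4 [210.816   0.    430.4   304.176]
gate_fork 0.88 [211.584 203.808 425.472 305.376]
```

View pics/w6.png

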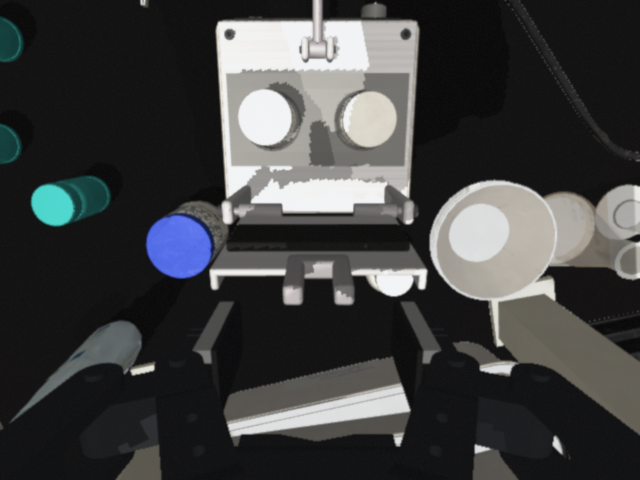

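The fork prongs are at (293,285) and (343,285), centred on the jaws' line at column 317.

Run:
```python
from h import *
s=status.observe();Rm=R.from_euler('xyz',s['tool_rot']).as_matrix()
for uv,z in [((293,297),.284),((343,297),.284),((318,268),.255),((212,280),.255),((426,280),.255)]:
  P=atz('wrist',uv,z);print(uv,P,(Rm.T@(P-s['position']))/.06)
```

```text
(293, 297) [ 0.67730462 -0.249053    0.284     ] [-0.04654878 -0.19067476  0.59005722]
(343, 297) [ 0.68251221 -0.22738809  0.284     ] [-0.04681446  0.18069158  0.58993374]
(318, 268) [ 0.67633965 -0.23725866  0.255     ] [ 0.0149166  -0.00310053  1.07332559]
(212, 280) [ 0.66992338 -0.29189351  0.255     ] [-0.09327042 -0.91353365  1.07363294]
(426, 280) [ 0.69569953 -0.18465233  0.255     ] [-0.09456282  0.92472278  1.07302172]
```

```bash
python3 -m creep '[[-0.04,0,0.4,0,0.65],[-0.04,0,0.78,0,0.65],[-0.04,0,0.78,0,0.3],[-0.04,0,0.78,0,0.3],[-0.04,0,0.78,0,0.3]]' 25
python3 -m creep '[[0,0,0,0,0.3],[0,0,0,0,0.3]]' 25
python3 - <<'E'
import numpy as np
q0=1.67
for q in np.arange(1.57,-.03,-.1):print(round(q,2),np.round([2.067*(np.cos(q)-np.cos(q0)),2.067*(np.sin(q0)-np.sin(q))],2))
E
```

```text
clock: 12.15
position: [0.68, -0.237, 0.2727]
tool_rot: [3.141, -0.001, 2.907]
force: [-1.5, 5.2, -8.5]
grip_width: 0.0311
finger_force: 28.7
clock: 12.4
position: [0.68, -0.2369, 0.2727]
tool_rot: [3.141, -0.0, 2.907]
force: [-1.8, 4.3, -8.0]
grip_width: 0.0312
finger_force: 28.7
1.57 [ 0.21 -0.01]
1.47 [0.41 0.  ]
1.37 [0.62 0.03]
1.27 [0.82 0.08]
1.17 [1.01 0.15]
1.07 [1.2  0.24]
0.97 [1.37 0.35]
0.87 [1.54 0.48]
0.77 [1.69 0.62]
0.67 [1.82 0.77]
0.57 [1.94 0.94]
0.47 [2.05 1.12]
0.37 [2.13 1.31]
0.27 [2.2  1.51]
0.17 [2.24 1.71]
0.07 [2.27 1.91]
```

```bash
python3 -m creep '[[0.21,0,0,0,0.3],[0.41,0,0,0,0.3],[0.62,0,0.03,0,0.3],[0.82,0,0.08,0,0.3],[1.01,0,0.15,0,0.3]]' 20
python3 -m creep '[[0.19,0,0.09,0,0.3],[0.36,0,0.2,0,0.3],[0.53,0,0.33,0,0.3],[0.68,0,0.47,0,0.3],[0.81,0,0.62,0,0.3]]' 20
python3 -c "
from h import *
cv2.imwrite('pics/w7.png',grab_frame('wrist'))"
```

```text
clock: 13.02
position: [0.6222, -0.2231, 0.2656]
tool_rot: [3.141, 0.004, 2.907]
force: [1.9, 3.1, 7.0]
grip_width: 0.0315
finger_force: 30.1
clock: 13.65
position: [0.5743, -0.2117, 0.2282]
tool_rot: [-3.141, 0.002, 2.907]
force: [-5.9, 6.2, 11.5]
grip_width: 0.031
finger_force: 35.1
```

View pics/w7.png

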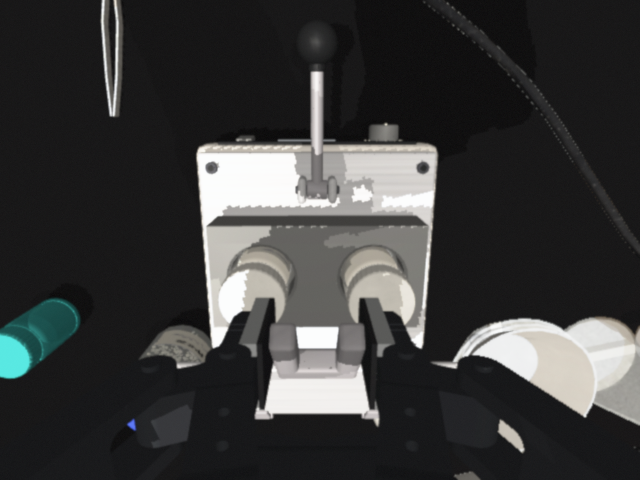

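The gate follows the hand, with the fork between the pads at (318,350). The knob is at (317,43). Continuing the arc.

```bash
python3 -m creep '[[0.12,0,0.17,0,0.3],[0.23,0,0.35,0,0.3],[0.31,0,0.54,0,0.3],[0.38,0,0.74,0,0.3],[0.42,0,0.94,0,0.3]]' 20
python3 -m creep '[[0.03,0,0.15,0,0.3],[0.03,0,0.25,0,0.3],[0.03,0,0.32,0,0.3],[0.03,0,0.32,0,0.3]]' 20
```

```text
clock: 14.32
position: [0.549, -0.2058, 0.1707]
tool_rot: [-3.141, -0.0, 2.907]
force: [-9.4, 6.6, 5.8]
grip_width: 0.0312
finger_force: 38.3
clock: 14.82
position: [0.547, -0.2053, 0.151]
tool_rot: [-3.141, -0.002, 2.907]
force: [-9.7, 6.9, 1.0]
grip_width: 0.0315
finger_force: 37.5
```

```bash
python3 -m creep '[[0,0,0.05,0,0.3],[0,0,0.05,0,0.3]]' 20
python3 -m creep '[[0,0,0.05,0,0.3],[0,0,0.05,0,0.3]]' 20
python3 -m creep '[[0,0,0.05,0,0.3],[0,0,0.05,0,0.3]]' 20
```

```text
clock: 15.08
position: [0.547, -0.2053, 0.1481]
tool_rot: [-3.141, -0.001, 2.907]
force: [-9.7, 7.8, 1.6]
grip_width: 0.031
finger_force: 37.4
clock: 15.32
position: [0.5471, -0.2053, 0.1451]
tool_rot: [-3.141, -0.001, 2.907]
force: [-9.0, 7.4, 0.7]
grip_width: 0.0312
finger_force: 37.4
clock: 15.58
position: [0.5473, -0.2054, 0.1422]
tool_rot: [-3.141, -0.001, 2.907]
force: [-7.9, 6.9, -1.2]
grip_width: 0.0314
finger_force: 37.3
```

```bash
python3 -m creep '[[0,0,0,0,0.55],[0,0,0,0,0.55],[0,0,0,0,0.55],[0,0,-0.5,0,0.55],[0,0,-1.2,0,0.55]]' 20
python3 -m creep '[[-0.1,0,0,0,0],[-0.2,0,0,0,0],[-0.2,0,0,0,0],[-0.2,0,0,0,0],[-0.2,0,0,0,0]]' 20
python3 - <<'E'
from h import *
s=status.observe();print(s['position'],s['force'])
cv2.imwrite('pics/w8.png',grab_frame('wrist'));cv2.imwrite('pics/top8.png',grab_frame('top'))
for c in('wrist','top'):
  for n in ['gate','latch_knob']:
    for r in search_frame(c,n)[:2]: print(c,n,r['p'],np.array(r['extent'])*[640,480,640,480])
xa=np.array([np.cos(-.23),np.sin(-.23),0]);ya=np.array([-xa[1],xa[0],0]);H=np.array([.6666,-.2346,.147])
for q in(0,.05,.1,.2,.3):
  u=-xa*np.cos(q)+[0,0,np.sin(q)];n=xa*np.sin(q)+[0,0,np.cos(q)]
  print(q,proj('top',[H+u*.138+n*.005+e*.016*ya for e in(1,-1)]).ravel())
E
```

```text
clock: 16.2
position: [0.5473, -0.2059, 0.2138]
tool_rot: [3.141, -0.001, 2.907]
force: [0.8, 0.3, 0.6]
grip_width: 0.0467
finger_force: 0.0
clock: 16.82
position: [0.5591, -0.2087, 0.2131]
tool_rot: [3.141, -0.001, 2.907]
force: [-0.4, 0.7, 0.3]
grip_width: -0.0001
finger_force: 0.0
[ 0.55911939 -0.20866498  0.21312814] [-0.37168299  0.71611736  0.31922567]
wrist gate 0.57 [204.224 219.312 434.368 438.624]
wrist latch_knob 0.92 [293.824  42.192 339.392 223.008]
0 [290.96766645 249.69810525 306.84395888 253.17246646]
0.05 [290.73260104 248.99946323 306.72385389 252.49762532]
0.1 [290.5356722  248.12094365 306.64219842 251.64255796]
0.2 [290.26169516 245.81909142 306.59842544 249.38623611]
0.3 [290.15580473 242.78818717 306.72001769 246.39846997]
```

```bash
python3 -m creep '[[0,0,0.3,0,0],[0,0,0.55,0,0],[0,0,0.7,0,0],[0,0,0.8,0,0],[0,0,0.8,0,0]]' 20
python3 -m creep '[[0,0,0.05,0,0],[0,0,0.05,0,0]]' 20
python3 -m creep '[[0,0,0.05,0,0],[0,0,0.05,0,0]]' 20
```

```text
clock: 17.75
position: [0.5593, -0.2086, 0.1652]
tool_rot: [3.141, -0.0, 2.907]
force: [1.0, -0.1, 0.3]
grip_width: 0.0002
finger_force: 0.0
clock: 18.0
position: [0.5594, -0.2088, 0.1626]
tool_rot: [-3.142, 0.0, 2.907]
force: [-0.0, -0.5, -0.6]
grip_width: 0.0001
finger_force: 0.0
clock: 18.25
position: [0.5596, -0.2088, 0.1606]
tool_rot: [-3.141, 0.001, 2.906]
force: [-5.1, 1.6, 17.3]
grip_width: -0.0002
finger_force: 9.0
```

Firm contact at the closed height (17 N against 2 to 4 N of hinge friction), so the gate is on its stop. Next is the latch.

```bash
python3 -m creep '[[0,0,-0.3,0,0.3],[0,0,-0.9,0,0.5],[0.8,0,-0.9,0,0.55],[1.6,0,-0.5,0,0.55],[1.6,0,-0.5,0,0.55]]' 25
python3 - <<'E'
from h import *
s=status.observe();Rm=R.from_euler('xyz',s['tool_rot']).as_matrix();print(s['position'])
im=grab_frame('wrist');cv2.imwrite('pics/w9.png',im)
for n in ['latch_knob','latch']:
  for r in silhouettes('wrist',n)[:1]:
    e=np.array(r['extent'])*[640,480,640,480];print(n,r['p'],e);m=r['mask'];print([(y,int(m[y].sum()),round(float(np.mean(np.where(m[y])[0])),1)) for y in range(int(e[1])+1,int(e[3]),6)])
K=np.array([.4576,-.1838,.083]);print((Rm.T@(K-s['position']))/.06)
xa=np.array([np.cos(-.23),np.sin(-.23),0]);p=np.array([.5458,-.2064,.075]);print((Rm.T@(p-.0916*xa+[0,0,.008]-s['position']))/.06)
h=cv2.cvtColor(im,cv2.COLOR_BGR2GRAY)
E
```

```text
clock: 18.88
position: [0.4624, -0.1863, 0.189]
tool_rot: [-3.14, -0.003, 2.907]
force: [0.7, 0.5, 0.0]
grip_width: 0.0473
finger_force: 0.0
[ 0.46244801 -0.18625008  0.18895639]
latch_knob 0.67 [296.768 215.184 342.592 374.784]
[(216, 0, nan), (222, 21, 319.0), (228, 34, 318.5), (234, 40, 318.5), (240, 43, 319.0), (246, 42, 318.5), (252, 37, 319.0), (258, 26, 319.5), (264, 17, 319.0), (270, 13, 319.0), (276, 13, 319.0), (282, 13, 319.0), (288, 13, 319.0), (294, 13, 319.0), (300, 13, 319.0), (306, 12, 318.5), (312, 14, 318.5), (318, 14, 318.5), (324, 14, 318.5), (330, 12, 318.5), (336, 13, 319.0), (342, 14, 318.5), (348, 14, 318.5), (354, 15, 319.0), (360, 23, 319.0), (366, 23, 319.0), (372, 22, 318.5)]
latch 0.94 [293.12  217.488 340.992 376.08 ]
[(218, 0, nan), (224, 26, 318.5), (230, 37, 319.0), (236, 42, 318.5), (242, 44, 319.5), (248, 42, 319.5), (254, 34, 318.5), (260, 21, 318.0), (266, 16, 318.5), (272, 13, 319.0), (278, 13, 319.0), (284, 14, 319.5), (290, 13, 319.0), (296, 13, 319.0), (302, 12, 318.5), (308, 12, 318.5), (314, 12, 318.5), (320, 12, 318.5), (326, 12, 318.5), (332, 12, 318.5), (338, 12, 318.5), (344, 12, 318.5), (350, 12, 318.5), (356, 18, 318.5), (362, 21, 319.0), (368, 21, 319.0), (374, 21, 319.0)]
[0.08238355 0.02384701 1.76617769]
[ 0.09173125 -0.00782062  1.76626072]
  return _methods._mean(a, axis=axis, dtype=dtype,
  ret = ret.dtype.type(ret / rcount)
```

View pics/w9.png

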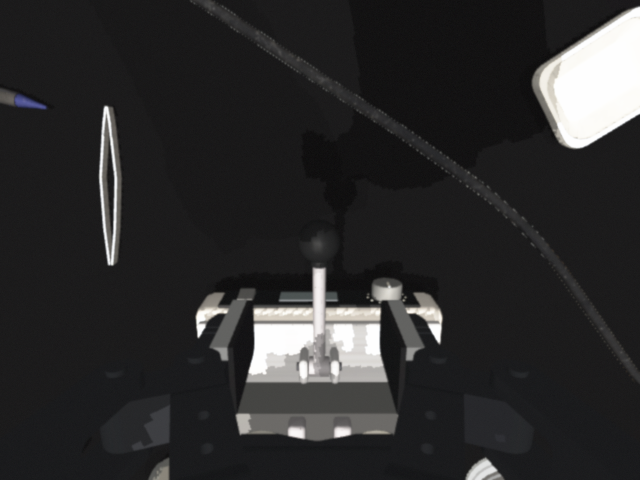

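The ball knob shows at (319,242), centred under the jaws, with the gate closed behind it. Descending, pinching and swinging.

```bash
python3 -m creep '[[0.09,0.01,0.6,0,0.55],[0.09,0.01,1.2,0,0.55],[0.09,0.01,1.6,0,0.55],[0.09,0.01,1.75,0,0.55],[0.09,0.01,1.75,0,0.55]]' 25
python3 -m creep '[[0,0,0,0,0.2],[0,0,0,0,0.2],[0,0,0,0,0.2],[0,0,0,0,0.2],[0,0,0,0,0.2]]' 25
python3 - <<'E'
import numpy as np
q0=1.485
for q in np.arange(1.4,-.01,-.1):print(round(q,2),np.round([1.533*(np.sin(q)-np.sin(q0)),1.533*(np.cos(q0)-np.cos(q))],2))
E
```

```text
clock: 19.65
position: [0.4615, -0.1844, 0.0847]
tool_rot: [3.141, 0.0, 2.907]
force: [0.8, -0.2, 0.4]
grip_width: 0.0469
finger_force: 0.0
clock: 20.27
position: [0.4614, -0.1847, 0.0847]
tool_rot: [3.142, 0.001, 2.906]
force: [4.4, -2.8, 0.7]
grip_width: 0.0239
finger_force: 24.5
1.4 [-0.02 -0.13]
1.3 [-0.05 -0.28]
1.2 [-0.1  -0.42]
1.1 [-0.16 -0.56]
1.0 [-0.24 -0.7 ]
0.9 [-0.33 -0.82]
0.8 [-0.43 -0.94]
0.7 [-0.54 -1.04]
0.6 [-0.66 -1.13]
0.5 [-0.79 -1.21]
0.4 [-0.93 -1.28]
0.3 [-1.07 -1.33]
0.2 [-1.22 -1.37]
0.1 [-1.37 -1.39]
-0.0 [-1.53 -1.4 ]
```

```bash
python3 -m creep '[[0,0,0,0,0.5],[0.06,0,0,0,0.5],[0.06,0,0,0,0.5],[0.06,0,0,0,0.2],[0.06,0,0,0,0.2]]' 25
python3 -m creep '[[0,0,0,0,0.2],[0,0,0,0,0.2],[0,0,0,0,0.2]]' 25
python3 -m creep '[[-0.02,0,-0.13,0,0.2],[-0.05,0,-0.28,0,0.2],[-0.1,0,-0.42,0,0.2],[-0.16,0,-0.56,0,0.2],[-0.24,0,-0.7,0,0.2]]' 25
```

```text
clock: 20.9
position: [0.4572, -0.1838, 0.0845]
tool_rot: [-3.141, -0.0, 2.907]
force: [-1.3, 0.0, 0.8]
grip_width: 0.0241
finger_force: 24.5
clock: 21.28
position: [0.4572, -0.1837, 0.0845]
tool_rot: [-3.142, -0.0, 2.907]
force: [-1.6, 0.5, 0.4]
grip_width: 0.0239
finger_force: 24.5
clock: 21.9
position: [0.4717, -0.1872, 0.1272]
tool_rot: [3.142, 0.0, 2.906]
force: [2.8, -1.1, -4.1]
grip_width: 0.0239
finger_force: 24.8
```

Rows relative to q=1.0, then to q=0.5.

```bash
python3 -m creep '[[-0.09,0,-0.12,0,0.2],[-0.19,0,-0.24,0,0.2],[-0.3,0,-0.34,0,0.2],[-0.42,0,-0.43,0,0.2],[-0.55,0,-0.51,0,0.2]]' 25
python3 -m creep '[[-0.14,0,-0.07,0,0.2],[-0.28,0,-0.12,0,0.2],[-0.43,0,-0.16,0,0.2],[-0.58,0,-0.18,0,0.2],[-0.7,0,-0.19,0,0.2]]' 25
python3 -m creep '[[-0.04,0,0,0,0.2],[-0.04,0,0,0,0.2]]' 25
```

```text
clock: 22.52
position: [0.5033, -0.1947, 0.1575]
tool_rot: [-3.141, -0.001, 2.907]
force: [-9.5, 2.4, 10.7]
grip_width: 0.0239
finger_force: 26.3
clock: 23.15
position: [0.5451, -0.2046, 0.1685]
tool_rot: [3.141, 0.0, 2.907]
force: [-1.0, -0.5, 0.2]
grip_width: 0.0168
finger_force: 0.0
clock: 23.4
position: [0.5466, -0.205, 0.1684]
tool_rot: [3.141, -0.0, 2.907]
force: [-0.7, 0.9, -0.1]
grip_width: 0.0172
finger_force: 0.0
```

```bash
python3 -m creep '[[0,0,-0.5,0,0.3],[0,0,-1,0,0.3],[0,0,-1,0,0.3],[0,0,-1,0,0.3]]' 25
cat > kn.py <<'E'
from h import *
s=status.observe();Rm=R.from_euler('xyz',s['tool_rot']).as_matrix();print(s['position'])
im=grab_frame('wrist');cv2.imwrite('pics/w10.png',im)
xa=np.array([np.cos(-.23),np.sin(-.23),0]);p=np.array([.5458,-.2064,.075])
c=camera_params('wrist');T=np.eye(4);T[:3,:3]=Rm;T[:3,3]=s['position'];M=np.linalg.inv(T@np.array(c['tool_from_camera']))
for n in ['latch_knob','latch']:
  for r in silhouettes('wrist',n)[:2]:
    e=np.array(r['extent'])*[640,480,640,480];print(n,round(r['p'],2),e)
    g=cv2.cvtColor(im,6);m=r['mask'];d=cv2.distanceTransform((m&(g<70)).astype('uint8'),2,5);i=np.unravel_index(d.argmax(),d.shape);print('disc v,u',i,'r',d.max())
for q in(0,.1,.2,.3,.4,.5,.6,.7):
  k=p-xa*.092*np.sin(q)+[0,0,.092*np.cos(q)];a=np.array(c['K'])@(M[:3,:3]@k+M[:3,3]);print(q,a[:2]/a[2],13*.001*410/a[2],'tool',Rm.T@(k-s['position'])/.06)
E
python3 kn.py
```

```text
clock: 23.9
position: [0.5462, -0.2052, 0.228]
tool_rot: [-3.141, -0.001, 2.906]
force: [-0.3, 0.2, -0.4]
grip_width: 0.0257
finger_force: 0.0
[ 0.54621305 -0.20519434  0.22798675]
latch_knob 0.78 [288.576 177.312 343.616 237.312]
disc v,u (np.int64(204), np.int64(317)) r 24.968996
latch_knob 0.3 [122.176 354.48  208.32  458.016]
disc v,u (np.int64(356), np.int64(187)) r 3.1969
latch 0.76 [288.512 175.824 342.784 239.184]
disc v,u (np.int64(204), np.int64(317)) r 24.968996
0 [315.90792644 271.72468556] 25.757121481744832 tool [ 0.00143021 -0.02087895  1.01645238]
0.1 [315.79525322 254.0100793 ] 26.017735265174142 tool [ 0.15450168 -0.02166329  1.02420067]
0.2 [315.68463284 235.65263851] 26.166923035562082 tool [ 0.30603491 -0.02243579  1.04719209]
0.3 [315.57869586 217.07201972] 26.19927188199365 tool [ 0.45451586 -0.02318872  1.08519693]
0.4 [315.47994419 198.7031938 ] 26.113592618295428 tool [ 0.59846093 -0.02391456  1.13783546]
0.5 [315.39060446 180.9712512 ] 25.91302285332104 tool [ 0.73643188 -0.02460605  1.20458172]
0.6 [315.31250625 164.26725729] 25.604756583784752 tool [ 0.86705015 -0.02525629  1.28476881]
0.7 [315.24699884 148.92798838] 25.199443082353884 tool [ 0.98901064 -0.02585878  1.37759553]
```

```bash
python3 -m creep '[[0.6,0,0,0,0],[1.15,0,0,0,0],[1.15,0,0,0,0],[1.15,0,0,0,0],[1.15,0,0.4,0,0]]' 25
python3 -m creep '[[0,0,0.4,0,0],[0,0,0.65,0,0],[0,0,0.65,0,0]]' 25
python3 -m creep '[[-0.1,0,0,0,0],[-0.2,0,0,0,0],[-0.3,0,0,0,0],[-0.4,0,0,0,0],[-0.4,0,0,0,0]]' 25
```

```text
clock: 24.68
position: [0.481, -0.1893, 0.205]
tool_rot: [3.142, 0.003, 2.906]
force: [-0.1, -0.4, -1.1]
grip_width: 0.0
finger_force: 0.0
clock: 25.05
position: [0.4795, -0.1888, 0.1647]
tool_rot: [3.141, -0.002, 2.907]
force: [0.5, 0.9, 1.0]
grip_width: -0.0002
finger_force: 0.0
clock: 25.68
position: [0.5034, -0.1946, 0.1655]
tool_rot: [3.141, 0.0, 2.907]
force: [-0.2, -0.1, -0.1]
grip_width: 0.0004
finger_force: 0.0
```

```bash
python3 -m creep '[[-0.1,0,0,0,0],[-0.2,0,0,0,0],[-0.2,0,0,0,0]]' 25
python3 -m creep '[[-0.07,0,0,0,0],[-0.07,0,0,0,0]]' 25
python3 -m creep '[[-0.04,0,0,0,0],[-0.04,0,0,0,0]]' 25
python3 kn.py
```

```text
clock: 26.05
position: [0.5151, -0.1975, 0.1655]
tool_rot: [3.141, 0.0, 2.907]
force: [0.2, 0.2, -0.2]
grip_width: 0.0001
finger_force: 0.0
clock: 26.3
position: [0.5189, -0.1984, 0.1655]
tool_rot: [3.141, 0.0, 2.907]
force: [0.4, -0.2, -0.9]
grip_width: 0.0002
finger_force: 0.0
clock: 26.55
position: [0.5211, -0.199, 0.1655]
tool_rot: [3.142, 0.0, 2.907]
force: [0.3, 0.1, 0.3]
grip_width: -0.0001
finger_force: 0.0
[ 0.52111945 -0.19899795  0.16550754]
latch_knob 0.8 [304.    280.8   327.488 422.592]
disc v,u (np.int64(419), np.int64(317)) r 7.0
latch_knob 0.25 [176.32  210.096 458.304 438.816]
disc v,u (np.int64(335), np.int64(240)) r 13.7876
latch 0.97 [304.32  285.216 329.984 426.192]
disc v,u (np.int64(419), np.int64(316)) r 6.3938
0 [315.29750298 392.4589756 ] 34.62471222019486 tool [-0.42876679 -0.02417185 -0.02481177]
0.1 [315.13866012 370.21966961] 35.09881042633281 tool [-0.2756897  -0.02494666 -0.01717448]
0.2 [314.98468089 346.31263041] 35.37241339243305 tool [-0.12413981 -0.02571479  0.00570707]
0.3 [314.84002226 321.37328421] 35.4331222730469 tool [ 0.02436865 -0.02646858  0.04360424]
0.4 [314.7088082 296.0991259] 35.278138617786766 tool [ 0.16835182 -0.02720049  0.09613838]
0.5 [314.59452063 271.19868715] 34.91457244401398 tool [ 0.30637107 -0.02790321  0.16278458]
0.6 [314.49976345 247.33979132] 34.3586649245967 tool [ 0.43704737 -0.02856971  0.24287695]
0.7 [314.42613233 225.10484178] 33.634080520268256 tool [ 0.55907503 -0.02919334  0.33561522]
```

```bash
for i in 1; do python3 -m creep '[[-0.04,0,0,0,0],[-0.04,0,0,0,0]]' 25; done
python3 -m creep '[[-0.04,0,0,0,0],[-0.04,0,0,0,0]]' 25
```

```text
clock: 26.95
position: [0.5233, -0.1995, 0.1655]
tool_rot: [-3.142, -0.0, 2.907]
force: [-1.9, -0.5, 1.9]
grip_width: 0.0001
finger_force: 0.6
clock: 27.2
position: [0.5241, -0.1998, 0.1651]
tool_rot: [-3.141, -0.004, 2.907]
force: [-13.5, 2.0, 6.7]
grip_width: -0.0002
finger_force: 6.7
```

```bash
python3 -m creep '[[0.4,0,0,0,0],[0.8,0,-0.6,0,0],[0.8,0,-1.4,0,0],[0.4,0,-1.8,0,0.3],[0,0,-1.8,0,0.3]]' 25
python3 -m creep '[[0,0,0,0,0.3],[0,0,0,0,0.3]]' 25
python3 kn.py
python3 - <<'E'
from h import *
im=cv2.imread('pics/w10.png');g=cv2.cvtColor(im,6)
# seated vial caps and gate lip from the current wrist view
for n in ['gate','vial_bench','shaker']:
  for r in search_frame('wrist',n)[:3]: print(n,round(r['p'],2),np.array(r['extent'])*[640,480,640,480])
xa=np.array([np.cos(-.23),np.sin(-.23),0]);ya=np.array([-xa[1],xa[0],0]);H=np.array([.6666,-.2346,.147])
s=status.observe();Rm=R.from_euler('xyz',s['tool_rot']).as_matrix();c=camera_params('wrist');T=np.eye(4);T[:3,:3]=Rm;T[:3,3]=s['position'];M=np.linalg.inv(T@np.array(c['tool_from_camera']))
for q in(0,.05,.1,.2):
  u=-xa*np.cos(q)+[0,0,np.sin(q)];n=xa*np.sin(q)+[0,0,np.cos(q)];o=[]
  for d,y in((.138,.016),(.138,-.016),(.108,.056),(.108,-.056)):
    k=H+u*d+n*.005+y*ya;a=np.array(c['K'])@(M[:3,:3]@k+M[:3,3]);o.append((a[:2]/a[2]).round(1).tolist())
  print(q,o)
print([(v,int(g[v,290]),int(g[v,230])) for v in range(200,330,4)])
E
```

```text
clock: 27.82
position: [0.5271, -0.2008, 0.2758]
tool_rot: [-3.141, 0.004, 2.906]
force: [0.3, -1.4, -0.1]
grip_width: 0.0257
finger_force: 0.0
clock: 28.08
position: [0.5252, -0.1999, 0.2732]
tool_rot: [3.141, -0.001, 2.907]
force: [-0.3, 0.5, 0.5]
grip_width: 0.0254
finger_force: 0.0
[ 0.52521074 -0.19985045  0.27322197]
latch_knob 0.76 [294.272 231.984 339.072 301.584]
disc v,u (np.int64(281), np.int64(317)) r 19.378298
latch_knob 0.4 [212.672 182.4   421.376 433.68 ]
disc v,u (np.int64(281), np.int64(317)) r 19.378298
latch 0.83 [294.592 232.608 334.912 303.6  ]
disc v,u (np.int64(281), np.int64(317)) r 19.378298
0 [315.46520234 280.39624596] 20.790084443608347 tool [-0.36018497 -0.02656349  1.77014923]
0.1 [315.37735587 266.19615913] 20.959530727448993 tool [-0.20711332 -0.02728044  1.77790057]
0.2 [315.29235714 251.48027917] 21.05622647408463 tool [-0.05558024 -0.02799187  1.80089502]
0.3 [315.21201581 236.54798665] 21.07715316597548 tool [ 0.0929002  -0.02869068  1.83890283]
0.4 [315.13801914 221.70966632] 21.02165035554854 tool [ 0.23684445 -0.02936988  1.89154422]
0.5 [315.0
[... 634 characters left out ...]
31.1, 298.5]]
0.1 [[341.8, 259.5], [290.1, 259.8], [402.9, 301.8], [229.5, 302.7]]
0.2 [[343.1, 270.6], [288.8, 270.9], [406.2, 311.8], [226.3, 312.8]]
[(200, 52, 107), (204, 201, 198), (208, 148, 153), (212, 222, 224), (216, 237, 238), (220, 237, 75), (224, 238, 82), (228, 235, 192), (232, 235, 239), (236, 182, 239), (240, 146, 240), (244, 137, 239), (248, 138, 240), (252, 137, 240), (256, 136, 239), (260, 138, 238), (264, 51, 232), (268, 51, 85), (272, 52, 51), (276, 78, 166), (280, 81, 178), (284, 80, 179), (288, 81, 178), (292, 81, 178), (296, 193, 177), (300, 240, 174), (304, 240, 170), (308, 239, 170), (312, 239, 174), (316, 240, 174), (320, 239, 172), (324, 239, 172), (328, 240, 172)]
```

```bash
python3 -c "
from workcell import bot
print(bot.job_done())"
```

```text
the job is handed in; nothing more can be done
None
```

I handed the job in at about 28 s of the allowed 69 s: the bench vial stands in the empty pocket, the gate measures closed and the latch measures upright in its fork. The pinch slipped off the latch knob partway, so I pushed it home with shut fingers; no verdict was returned.

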